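# Nudge the stone slab home in the corner of the serving board

## Robot

A 6-joint arm with a two-finger parallel gripper is mounted at the origin on a cart in front of the work surface, level with it; the furniture and walls round the work are solid. World frame = base frame: x ahead of the robot, y to its left, z up, the work surface at z = 0. Lengths are in mm, angles in rad, forces in N, time in s.
With the tool pointing down it reaches from about 225 to 875 mm from the base axis. Payload 3.4 kg.
Tool frame: the origin (TCP) lies between the finger pads; the fingertips stand 8 mm ahead of it and the grasp point (between the pads) lies 11 mm behind it (env.tcp_to_tips is the z of the fingertips in the tool frame, in mm); z points along the fingers, y is the line along which they close (so a half turn about z gives the same grasp; the last joint's range is limited). The gripper opens to 85 mm and grips with 20 to 120 N. Pads are 22 mm wide; open, the fingers measure 114 mm over their backs; the gripper's body (76 mm by 85 mm) begins 54 mm behind the grasp point. The pads swing forward as they close: fully open they stand 13 mm farther back than shut.
Start: joints at [-1.223, 0.276, 1.505, -0, 1.361, -0.121], TCP at [259.799, -512.998, 239.328] pointing down, gripper open.
Joint ranges: [-2.89, 2.89], [-0.75, 2.08], [0.22, 2.7], [-1.18, 4.32], [0.11, 2.71], [-2.7, 2.7]. Speed limits (rad/s): [2.57, 2.57, 3.14, 3.14, 3.14, 3.14].

## Interface

Orientations are given as a unit quaternion [w, x, y, z].
In Python, from plant import observe, cams, env gives the robot as it stands. The module is installed in compiled form; this text tells all that it offers.
- The arm moves only by the tool play_rows, never from a script. Its argument "targets" is a list of rows, each a list of 7 numbers: the opening, from 0 (shut) to 1 (fully open), then the shift along the tool's x, y, z in mm, then the turn, a rotation vector about the tool's x, y, z in rad. In form: [[fingers, dx, dy, dz, wx, wy, wz], ...]. A call has 1 to 8 rows; each row is the pose to reach, as a shift and turn from the pose commanded when the call began, along the tool's axes at that moment; what a row does not reach only later rows make up. A row lasts 1/8 s, in which the tool goes at most 62.5 mm and 10.7 degrees, less where a joint would pass 70% of its speed; a pose out of reach is approached as far as the arm can. A call with a gripper value outside its range is refused whole. The fingers move at their own pace and stop on an object; "newtons" is the grip in N (left out, the last holds). Time passes only in rows, so rows that repeat a pose let the fingers close. It gives the time, the measured TCP pose, the force, the opening and the grip force at its end, in the units of the state.
- observe(): the state, without advancing time (a new reading comes with each control period).
- cams.grab_frame(name): name is "scene" or "top" or "wrist"; returns a dict with "frame" (400x640x3 uint8, red, green, blue), "K" (3x3 intrinsics, pixels), "k1" (the pictures are not rectified: a ray, as slopes to the right and down, at radius r is drawn at 1 + k1 r^2 times it, then the intrinsics apply), "pose" (4x4, takes a point from camera to world coordinates); the wrist camera has in their place "tool_from_camera" (4x4, takes a point from camera to tool coordinates, whose origin is the TCP and whose axes are the flange's). Camera axes: x right, y down, z forward; pixel columns grow to the right and rows downward; lengths in mm; the calibration is good to about 2 mm. A picture is of the moment at which its call begins: read the wrist's pose just before it. There is no depth.
- env.close_job(): hands the job in; it is judged then, once.
The state is a dict: "clock": time; "qpos": joint angles; "qvel": joint speeds; "joint_efforts": joint torques, N m; "ee_pos": TCP position; "tool_rot": TCP orientation; "wrist_force": force on the tool from outside, world axes, zero at the start; "torque": the same for the moment, N m; "gripper_width": opening from 0.0 (shut) to 1.0 (fully open); "finger_force": force on a finger pad.
Only numpy, scipy, OpenCV 4.12 (cv2) and the standard library are available. Lean on these libraries where they do the work, as an engineer would, in place of code of your own. Each camera call takes 0.05 s, during which the arm holds its last target. There are 200 camera calls.

## Task

Pick up the wooden push block by its upright grip and, touching the loose stone slab on the serving board with nothing but the block's nose bar, nudge the slab squarely against the far rim and then sideways against the right-hand rim, bearing on each rim with a light but definite push of 5 to 10 N before letting off, so that the slab ends tight in the corner on both edges. How far the nose bar stands out differs each time and is not measured, so go by feel: stone chips, so never push it with more than 15 N. Then stand the block upright on the bare worktop clear of the board, let go, and leave the other things where they are.

Things in the scene. Friction and masses are not known exactly. Their poses are not given: they have to be found in the camera images.
- serving_board: Pale wooden board, 210 (x) x 240 (y) x 12 mm, fixed on the worktop, with two raised rims forming a square corner. Origin: centre of its underside. +x points away from the robot to the far rim (turned up to 0.35 rad), +y left. Inner face of the far rim: x = +91 mm; inner face of the right-hand rim: y = -106 mm (its own frame). No rim at the near and left edges (x = -105, y = +120).
- far_rim: The far rim of the board, a fixed wooden strip 14 x 240 mm, 18 mm high above the board's top (top edge 30 mm over the worktop). Origin: centre of its underside, at board x = +98 mm, y = 0; axes as the board's.
- side_rim: The right-hand rim of the board, a fixed wooden strip 196 x 14 mm, 18 mm high above the board's top. Origin: centre of its underside, at board x = -7, y = -113 mm; axes as the board's.
- slab: Loose stone slab, 110 (x) x 150 (y) x 16 mm, about 0.3 kg, lying on the board's top (12 mm over the worktop) a few cm out of the corner and up to 0.15 rad askew; its axes are roughly the board's. Origin: centre of its underside. Home in the corner, its centre is at board x = +36, y = -31 mm. Sliding friction on the board is some 1 to 3 N.
- slab_far_left (a point): The slab's far left corner, half-way up its thickness (slab frame x = +55, y = +75 mm).
- slab_far_right (a point): The slab's far right corner, half-way up (slab frame x = +55, y = -75 mm): the one that goes into the corner of the rims.
- slab_near_right (a point): The slab's near right corner, half-way up (slab frame x = -55, y = -75 mm).
- press: Wooden push block standing loose on the worktop left of the board, 73 mm tall, about 0.2 kg: an upright flat grip 24 (x) x 50 (y) mm, from 20 to 73 mm above the underside, on a foot with a nose bar in front (+x side, starting roughly away from the robot, up to 0.7 rad askew). Origin: centre of the foot's underside; +x points to the nose. Grip it across the 24 mm (along x).
- press_foot: The block's foot, 44 (x) x 70 (y) x 20 mm high, fixed under the grip, same origin and axes as press. Its bare wood must not touch the slab. The nose bar, 62 mm wide (y) and from 3 to 19 mm above the underside, is held before its front on two steel dowels: the nose's pushing face stands 30 to 50 mm in front of the origin, a stiff setting that varies from time to time and that no reading gives.
- press_center (a point): Centre of the block, 36.5 mm above its underside, in the lower half of its upright grip.
- spice: Bystander: spice jar with a green cap, 46 mm wide, 106 mm tall, loose, on the worktop to the left of the block. Origin: centre of its underside.
- mug: Bystander: tea mug with a handle, 83 x 117 x 94 mm, loose, behind the board. Origin: centre of its underside.
Mind the look-alikes: they are no part of the job. Leave any blue, purple or yellow look-alike of the press alone.

How it is judged:
By the outcome, as a careful person would: the job done as asked, in the order asked, and still so for the second after the job is handed in, with the robot touching nothing.
It also fails if it takes over 72 s, if anything falls off the work surface, if the arm or the gripper's body presses on something with over 40 N, if the wrist force passes 120 N, or if a joint passes its speed limit or range.

## Working session

There is one attempt and no reset: what is moved stays moved. The work goes in short steps, Python scripts to look and compute and a tool call to move; the robot and the scene stay as the last step left them, time stands still between calls to the robot, and variables do not carry over. Pictures are saved under pics/ and viewed, at most 10 in all, crops included, and the job is handed in when it is done.

Besides the shell and the picture viewer there is one more tool, called after ">>>" as name([rows], argument=value, ...), one row to a line, values as JSON. play_rows: Moves the arm, as the interface text tells. Its arguments: {"type":"object","properties":{"targets":{"type":"array","items":{"type":"array","items":{"type":"number"}}},"newtons":{"type":"number"}},"required":["targets"]}

```bash
mkdir -p pics
python3 - <<'E'
from plant import observe,cams,env
import cv2
s=observe();print({k:(v if not hasattr(v,'round') else v.round(3) if hasattr(v,'shape') else v) for k,v in s.items()})
for n in("top","scene"):
    g=cams.grab_frame(n);cv2.imwrite(f"pics/{n}0.png",g["frame"][:,:,::-1]);print(n,g["K"],g["k1"],g["pose"])
g=cams.grab_frame("wrist");print(g["K"],g["k1"],g["tool_from_camera"],env.tcp_to_tips)
E
```

```text
{'clock': 0.0, 'qpos': array([-1.223,  0.277,  1.506, -0.   ,  1.361, -0.121]), 'qvel': array([-0.002, -0.   ,  0.001, -0.001, -0.001,  0.001]), 'joint_efforts': array([ 2.0000e-03, -4.1678e+01, -2.4581e+01, -0.0000e+00,  1.1000e-02,
       -0.0000e+00]), 'ee_pos': array([ 259.604, -512.492,  238.442]), 'tool_rot': array([-0.001,  0.973,  0.232, -0.   ]), 'wrist_force': array([-0.041, -0.89 , -0.122]), 'torque': array([0.036, 0.015, 0.026]), 'finger_force': 0.0, 'gripper_width': 1.00017110895611}
top [[490.46405787   0.         323.7190434 ]
 [  0.         490.46405787 202.06930518]
 [  0.           0.           1.        ]] -0.14567192547748548 [[-4.63713441e-01 -6.89924983e-01  5.55853723e-01 -3.18998374e+02]
 [-8.85924438e-01  3.68423190e-01 -2.81784037e-01  3.68428786e+02]
 [-1.03795547e-02 -6.23111443e-01 -7.82064188e-01  1.33692074e+03]
 [ 0.00000000e+00  0.00000000e+00  0.00000000e+00  1.00000000e+00]]
scene [[422.64673107   0.         315.18797874]
 [  0.         422.64673107 201.22729302]
 [  0.           0.           1.        ]] -0.05630056404125343 [[-8.19081880e-01 -3.82286593e-01  4.27740383e-01  1.20089921e+02]
 [-5.73283198e-01  5.73054636e-01 -5.85623393e-01  5.58310789e+02]
 [-2.12426380e-02 -7.24889884e-01 -6.88537149e-01  8.39772006e+02]
 [ 0.00000000e+00  0.00000000e+00  0.00000000e+00  1.00000000e+00]]
[[287.91861059   0.         323.69164181]
 [  0.         287.91861059 202.56009842]
 [  0.           0.           1.        ]] -0.004990251356878457 [[-5.99922320e-04 -9.62925059e-01 -2.69768365e-01  6.96013342e+01]
 [ 9.99999425e-01 -3.37785563e-04 -1.01813195e-03 -1.72643596e-02]
 [ 8.89260911e-04 -2.69768821e-01  9.62924708e-01 -1.35198983e+02]
 [ 0.00000000e+00  0.00000000e+00  0.00000000e+00  1.00000000e+00]] 8.0
```

View pics/top0.png

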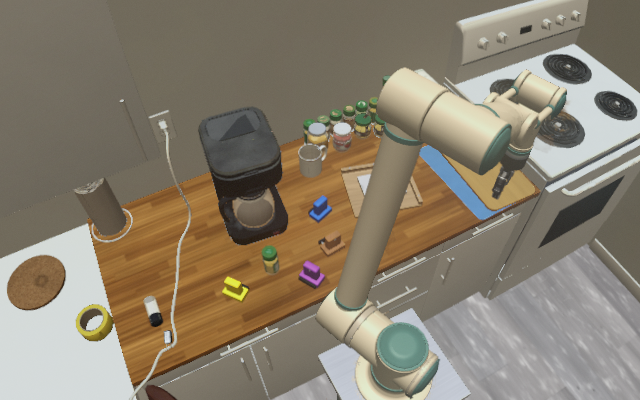

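View pics/scene0.png

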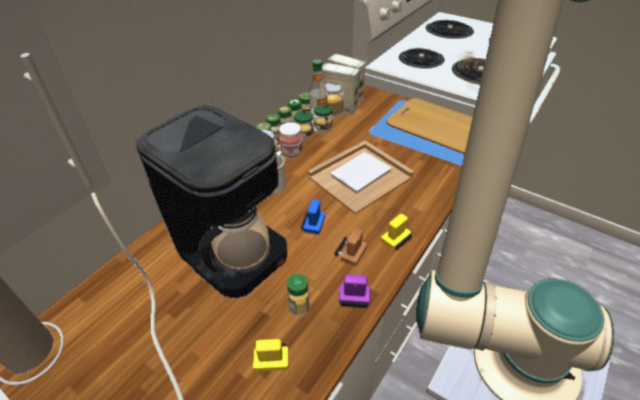

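Candidates: brown block at scene (352,247) / top (332,243); blue (314,217); purple (355,291); yellow (397,230) and yellow (269,353). The spec says wooden, so I choose the brown one; close crop to check.

```bash
python3 - <<'E'
import cv2
a=cv2.imread("pics/scene0.png")[135:270,295:425]
cv2.imwrite("pics/crop1.png",cv2.resize(a,None,fx=4.4,fy=4.4,interpolation=cv2.INTER_CUBIC))
E
cat > h.py <<'E'
import numpy as np,cv2
from scipy.spatial.transform import Rotation as R
def q2R(q): return R.from_quat([q[1],q[2],q[3],q[0]]).as_matrix()
def toolT(s):
    T=np.eye(4);T[:3,:3]=q2R(s["tool_rot"]);T[:3,3]=s["ee_pos"];return T
def px2w(g,uv,z,T=None):
    P=g["pose"] if T is None else T@g["tool_from_camera"]
    K=g["K"];out=[]
    for p,zz in zip(np.atleast_2d(uv).astype(float),np.broadcast_to(z,len(np.atleast_2d(uv)))):
        d=np.array([(p[0]-K[0,2])/K[0,0],(p[1]-K[1,2])/K[1,1]]);u=d.copy()
        for _ in range(20):u=d/(1+g["k1"]*(u@u))
        r=P[:3,:3]@[u[0],u[1],1];c=P[:3,3];out.append(c+r*(zz-c[2])/r[2])
    return np.array(out)
E
```

```text
(no output)
```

View pics/crop1.png

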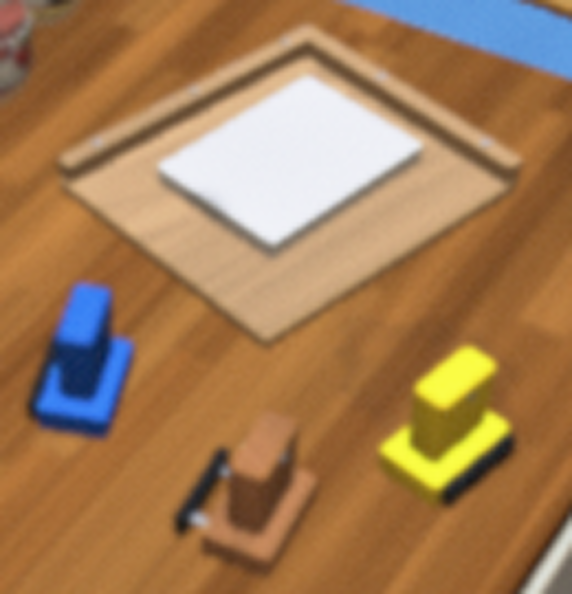

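The brown wooden block (crop 265,480) has a black nose bar on two steel dowels in front and matches the description. Slab corners in the crop are about (308,77), (160,168), (272,250) and (420,152).

Run:
```python
from h import *
from plant import cams
g=cams.grab_frame("scene")
c=lambda L:np.array(L)/4.4+[295,135]
b=px2w(g,c([(310,25),(60,158),(520,162),(266,340)]),[30,30,30,12]);print("board",b.round(1))
print("board yaws",[np.arctan2(*(v[[1,0]])).round(3) for v in (b[0]-b[2],)],np.arctan2(-(b[1]-b[0])[0],(b[1]-b[0])[1]).round(3))
s=px2w(g,c([(308,77),(160,164),(272,246),(420,150)]),28);print("slab",s.round(1),s.mean(0).round(1))
e=[np.linalg.norm(s[i]-s[(i+1)%4]).round(1) for i in range(4)];print(e)
t=px2w(g,c([(265,412),(298,425),(268,460),(232,445)]),73);print("griptop",t.round(1),t.mean(0))
f=px2w(g,c([(205,530),(268,555),(315,480)]),20);print("foot",f.round(1))
n=px2w(g,c([(222,452),(182,520)]),19);print("nose",n.round(1))
```

```text
board [[ 651.2 -457.2   30. ]
 [ 715.6 -228.1   30. ]
 [ 452.5 -397.7   30. ]
 [ 516.4 -171.2   12. ]]
board yaws [np.float64(-0.291)] -0.274
slab [[ 621.6 -403.3   28. ]
 [ 656.4 -262.6   28. ]
 [ 550.  -233.2   28. ]
 [ 516.  -373.9   28. ]] [ 586.  -318.2   28. ]
[np.float64(145.0), np.float64(110.4), np.float64(144.7), np.float64(109.6)]
griptop [[458.2 -68.3  73. ]
 [437.9 -70.1  73. ]
 [438.5 -38.7  73. ]
 [460.5 -37.1  73. ]] [448.793255   -53.54028493  73.        ]
foot [[462.9 -15.3  20. ]
 [424.2 -19.8  20. ]
 [430.1 -81.9  20. ]]
nose [[486.5 -71.1  19. ]
 [478.  -14.9  19. ]]
```

>>> play_rows([
  [1,375,-329,50,0,0,-1.2],
  [1,375,-329,50,0,0,-1.2],
  [1,375,-329,50,0,0,-1.2],
  [1,375,-329,50,0,0,-1.2],
  [1,375,-329,50,0,0,-1.2],
  [1,375,-329,50,0,0,-1.2],
  [1,375,-329,50,0,0,-1.2],
  [1,375,-329,50,0,0,-1.2],
])

```text
clock: 1.2
ee_pos: [445.7, -49.5, 189.4]
tool_rot: [0.001, 0.672, 0.741, 0.0]
wrist_force: [0.5, -0.6, 0.3]
gripper_width: 1.003
finger_force: 0.0
```

>>> play_rows([
  [1,0,0,0,0,0,0],
  [1,0,0,0,0,0,0],
  [1,0,0,0,0,0,0],
])

```text
clock: 1.58
ee_pos: [444.9, -52.7, 189.5]
tool_rot: [0.0, 0.672, 0.74, -0.0]
wrist_force: [-0.2, -0.4, -0.4]
gripper_width: 1.002
finger_force: 0.0
```

Run:
```python
from h import *
from plant import cams,observe
s=observe();T=toolT(s);print(s["clock"],s["ee_pos"],T[:3,:3].round(3),s["qpos"].round(2),s["wrist_force"])
g=cams.grab_frame("wrist");cv2.imwrite("pics/w1.png",g["frame"][:,:,::-1])
g=cams.grab_frame("scene");cv2.imwrite("pics/s1.png",g["frame"][:,:,::-1])
```

```text
1.575 [444.90065024 -52.71679859 189.50857298] [[-0.096  0.995 -0.   ]
 [ 0.995  0.096 -0.001]
 [-0.001 -0.    -1.   ]] [-0.27  0.12  1.84 -0.    1.18 -0.37] [-0.16808306 -0.36838328 -0.36878159]
```

View pics/w1.png

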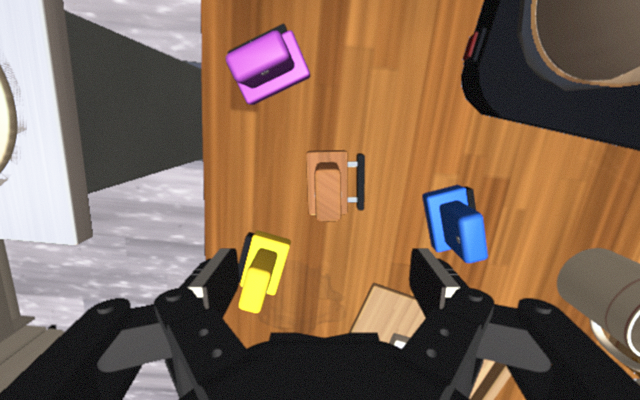

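Wrist view: the brown block is nearly aligned with the image, with foot corners at about (306,151) and (347,150) and grip top about (316–341, 164–221). The nose bar is at (356–364, 154–210), and the yellow, purple and blue decoys are clear of it.

```bash
cat >> h.py <<'E'
def goto(s,xyz,yaw):  # yaw of tool y (block nose); prints row
    T=toolT(s);d=T[:3,:3].T@(np.array(xyz)-T[:3,3])
    cur=np.arctan2(T[1,1],T[0,1]);w=(yaw-cur+np.pi)%(2*np.pi)-np.pi
    print("pos",s["ee_pos"].round(1),"yaw",cur.round(3),"shift",d.round(1),"wz",-w.round(3))
E
python3 - <<'E'
from h import *
from plant import cams,observe
s=observe();T=toolT(s);g=cams.grab_frame("wrist")
t=px2w(g,[(316,164),(340,163),(341,220),(317,221)],73,T);print(t.round(1),t.mean(0))
f=px2w(g,[(306,151),(347,150)],20,T);print(f.round(1))
n=px2w(g,[(364,154),(364,210)],19,T);print("nose",n.round(1),np.arctan2(-(n[0]-n[1])[0],(n[0]-n[1])[1]))
f=cv2.cvtColor(g["frame"],cv2.COLOR_RGB2HSV)
goto(s,[t.mean(0)[0],t.mean(0)[1],39],0.1)
E
```

```text
[[436.1 -20.   73. ]
 [456.9 -17.1  73. ]
 [463.6 -69.4  73. ]
 [441.6 -72.4  73. ]] [449.55642846 -44.72193026  73.        ]
[[423.8 -15.   20. ]
 [466.4  -9.9  20. ]]
nose [[484.8 -12.4  19. ]
 [493.  -73.6  19. ]] 0.13227229509995736
pos [444.9 -52.8 189.5] yaw 0.095 shift [  7.6   5.4 150.5] wz -0.005
```

>>> play_rows([
  [1,6.5,5,50,0,0,-0.02],
  [1,6.5,5,100,0,0,-0.02],
  [1,6.5,5,140,0,0,-0.02],
  [1,6.5,5,150,0,0,-0.02],
  [1,6.5,5,150,0,0,-0.02],
  [1,6.5,5,150,0,0,-0.02],
])

```text
clock: 2.48
ee_pos: [451.0, -45.0, 40.9]
tool_rot: [0.002, 0.664, 0.747, 0.001]
wrist_force: [-0.4, -0.6, 0.1]
gripper_width: 1.003
finger_force: 0.0
```

>>> play_rows([
  [0,0,0,0,0,0,0],
  [0,0,0,0,0,0,0],
  [0,0,0,0,0,0,0],
  [0,0,0,0,0,0,0],
  [0,0,0,0,0,0,0],
  [0,0,0,0,0,0,0],
  [0,0,0,0,0,0,0],
  [0,0,0,0,0,0,0],
], newtons=80)

```text
clock: 3.48
ee_pos: [449.5, -44.4, 39.8]
tool_rot: [0.0, 0.664, 0.748, 0.0]
wrist_force: [-1.7, -0.5, 6.0]
gripper_width: 0.272
finger_force: 78.8
```

Run:
```python
from h import *
from plant import cams,observe
s=observe();T=toolT(s);print(s);goto(s,[449,-46,39],0.12)
```

```text
{'clock': 3.475, 'qpos': array([-2.52552725e-01,  3.08635558e-01,  2.04764739e+00, -9.42614635e-05,
        7.85175674e-01, -3.70563216e-01]), 'qvel': array([ 0.00033126,  0.00019024,  0.00020313, -0.00039558,  0.00085285,
        0.00135602]), 'joint_efforts': array([-1.16950739e-01, -3.23027766e+01, -1.52438182e+01,  1.00190652e-02,
       -4.45089201e-01,  2.48330802e-02]), 'ee_pos': array([449.52439999, -44.3564358 ,  39.7515219 ]), 'tool_rot': array([7.48357021e-05, 6.64152477e-01, 7.47597138e-01, 9.29125094e-07]), 'wrist_force': array([-1.66776168, -0.45473833,  6.01274304]), 'torque': array([0.0443351 , 0.16087704, 0.02243311]), 'finger_force': 78.83662104606628, 'gripper_width': 0.27168868383640565}
pos [449.5 -44.4  39.8] yaw 0.118 shift [-1.6 -0.7  0.8] wz -0.002
```

>>> play_rows([
  [0,0,0,-30,0,0,0],
  [0,0,0,-80,0,0,0],
  [0,-30,0,-120,0,0,0.1],
  [0,-85,-1,-120,0,0,0.25],
  [0,-140,-2,-120,0,0,0.398],
  [0,-195,-2.7,-120,0,0,0.398],
  [0,-242.6,-2.7,-120,0,0,0.398],
  [0,-242.6,-2.7,-120,0,0,0.398],
])

```text
clock: 4.47
ee_pos: [475.7, -289.3, 158.4]
tool_rot: [0.001, 0.8, 0.6, -0.0]
wrist_force: [-0.6, 0.6, -1.8]
gripper_width: 0.27
finger_force: 79.0
```

>>> play_rows([
  [0,0,0,0,0,0,0],
  [0,0,0,0,0,0,0],
  [0,0,0,0,0,0,0],
])

```text
clock: 4.85
ee_pos: [475.3, -284.5, 159.5]
tool_rot: [-0.0, 0.798, 0.602, -0.0]
wrist_force: [-0.4, 0.3, -2.4]
gripper_width: 0.272
finger_force: 79.0
```

Run:
```python
from h import *
from plant import cams,observe
s=observe();T=toolT(s);goto(s,[475.4,-285.6,160],-.28);print(s["wrist_force"],s["torque"],s["gripper_width"])
g=cams.grab_frame("wrist");cv2.imwrite("pics/w2.png",g["frame"][:,:,::-1])
```

```text
pos [ 475.3 -284.5  159.5] yaw -0.279 shift [-1.1  0.4 -0.5] wz 0.001
[-0.35571767  0.30796919 -2.35180581] [-0.05169782  0.03169765  0.0020812 ] 0.2724792727082414
```

View pics/w2.png

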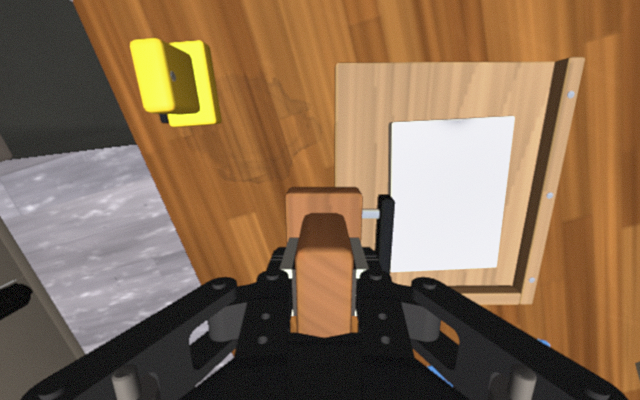

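The wrist view shows the held block with its nose bar at u≈378–394. Slab corners are about (390,122), (515,116), (498,268) and (388,272), the far rim's outer top edge runs (584,58)–(535,303), and the near board edge is at u≈336.

Run:
```python
from h import *
from plant import cams,observe
s=observe();T=toolT(s);g=cams.grab_frame("wrist")
p=lambda L,z:px2w(g,L,z,T)
yaw=lambda v:np.arctan2(-v[0],v[1]).round(3)
r=p([(584,58),(535,303)],30);print("rim outer",r.round(1),yaw(r[0]-r[1]))
n=p([(336,63),(335,175)],12);print("near edge",n.round(1),yaw(n[0]-n[1]))
l=p([(336,63),(555,63)],12);print("left edge",l.round(1),np.arctan2(*(l[1]-l[0])[[1,0]]))
sl=p([(390,122),(515,116),(498,268),(388,272)],28);print("slab",sl.round(1),sl.mean(0).round(1),yaw(sl[1]-sl[2]),yaw(sl[0]-sl[3]))
no=p([(394,197),(391,270)],138.7);print("nose",no.round(1))
f=p([(287,188),(362,188)],139.7);print("foot",f.round(1),np.linalg.norm(f[1]-f[0]))
y=-.28;ex=np.array([np.cos(y),np.sin(y)]);print("along ex from TCP: nose",(no[:,:2]-T[:2,3])@ex,"foot",(f[:,:2]-T[:2,3])@ex,"slab near",(sl[[0,3],:2]-T[:2,3])@ex,"slab far",(sl[[1,2],:2]-T[:2,3])@ex,"rim inner",(r[:,:2]-T[:2,3])@ex-14,"near",(n[:,:2]-T[:2,3])@ex)
ey=np.array([-ex[1],ex[0]]);print("ey: slab",(sl[:,:2]-T[:2,3])@ey,"left edge",(l[:,:2]-T[:2,3])@ey)
```

```text
rim outer [[ 720.2 -228.4   30. ]
 [ 660.  -457.8   30. ]] -0.256
near edge [[ 520.  -172.1   12. ]
 [ 492.1 -270.    12. ]] -0.278
left edge [[ 520.  -172.1   12. ]
 [ 710.  -226.2   12. ]] -0.2774607385199605
slab [[ 552.2 -234.5   28. ]
 [ 660.3 -260.    28. ]
 [ 627.9 -406.8   28. ]
 [ 518.  -379.8   28. ]] [ 589.6 -320.3   28. ] -0.217 -0.231
nose [[ 521.9 -268.   138.7]
 [ 510.6 -312.   138.7]]
foot [[ 466.1 -246.3  139.7]
 [ 505.9 -257.7  139.7]] 41.37018970579319
along ex from TCP: nose [40.08565015 41.30674367] foot [-19.53748317  21.83269909] slab near [59.90046809 67.17983723] slab far [170.91767851 180.30531688] rim inner [205.69283997 211.27288266] near [11.72820938 11.95905116]
ey: slab [ 69.37530765  74.72476495 -75.23364898 -79.76050956] left edge [120.46652747 120.96805709]
```

>>> play_rows([
  [0,-2,0,50,0,0,0],
  [0,-2,0,90,0,0,0],
  [0,-2,4,105,0,0,0],
  [0,-2,8,105,0,0,0],
  [0,-2,12,105,0,0,0],
  [0,-2,12,105,0,0,0],
  [0,-2,12,105,0,0,0],
  [0,-2,12,105,0,0,0],
])

```text
clock: 5.95
ee_pos: [486.4, -290.9, 54.8]
tool_rot: [0.0, 0.799, 0.601, 0.0]
wrist_force: [-0.3, -0.6, -1.8]
gripper_width: 0.269
finger_force: 79.0
```

>>> play_rows([
  [0,0,1,0,0,0,0],
  [0,0,2,0,0,0,0],
  [0,0,3,0,0,0,0],
  [0,0,4,0,0,0,0],
  [0,0,5,0,0,0,0],
  [0,0,6,0,0,0,0],
  [0,0,7,0,0,0,0],
  [0,0,8,0,0,0,0],
])

```text
clock: 6.95
ee_pos: [494.2, -293.1, 54.5]
tool_rot: [0.0, 0.799, 0.602, -0.0]
wrist_force: [-0.4, -0.2, -1.7]
gripper_width: 0.272
finger_force: 79.0
```

>>> play_rows([
  [0,0,1,0,0,0,0],
  [0,0,2,0,0,0,0],
  [0,0,3,0,0,0,0],
  [0,0,4,0,0,0,0],
  [0,0,5,0,0,0,0],
  [0,0,6,0,0,0,0],
  [0,0,7,0,0,0,0],
  [0,0,8,0,0,0,0],
])

```text
clock: 7.95
ee_pos: [501.9, -295.3, 54.4]
tool_rot: [0.0, 0.799, 0.602, 0.0]
wrist_force: [-0.5, -0.4, -2.5]
gripper_width: 0.269
finger_force: 79.0
```

Run:
```python
from h import *
from plant import cams,observe
a=cams.grab_frame("wrist")["frame"][:,:,::-1][0:330,200:640]
b=cams.grab_frame("scene")["frame"][:,:,::-1][130:260,290:440]
b=cv2.resize(b,None,fx=2.3,fy=2.3,interpolation=cv2.INTER_CUBIC)
c=np.zeros((330,785,3),np.uint8);c[:,:440]=a;c[:299,440:785]=b[:299,:345];cv2.imwrite("pics/c3.png",c)
for i in range(4):
  s=observe();print(s["wrist_force"].round(2),s["torque"].round(3));cams.grab_frame("top")
```

```text
[-0.49 -0.45 -3.24] [ 0.033  0.129 -0.012]
[-0.95  0.55 -1.96] [ 0.035  0.11  -0.009]
[-0.66  0.67 -1.37] [0.066 0.063 0.045]
[-0.72  1.23 -2.18] [0.015 0.055 0.01 ]
```

View pics/c3.png

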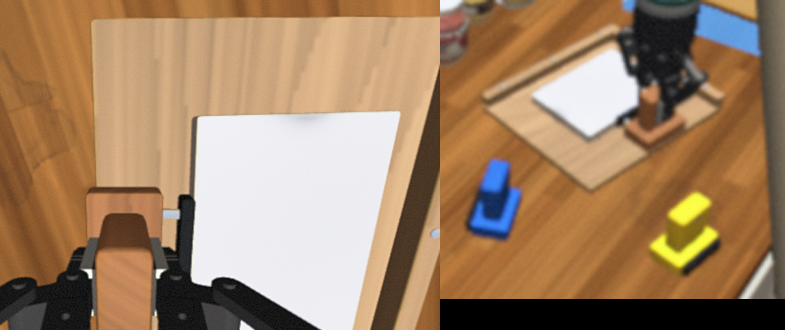

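The nose bar is now right at the slab's near edge (crop u≈193), and everything is clear. I'll slide on gently.

>>> play_rows([
  [0,0,1,0,0,0,0],
  [0,0,2,0,0,0,0],
  [0,0,3,0,0,0,0],
  [0,0,4,0,0,0,0],
  [0,0,5,0,0,0,0],
  [0,0,6,0,0,0,0],
  [0,0,7,0,0,0,0],
  [0,0,8,0,0,0,0],
])

```text
clock: 9.25
ee_pos: [509.5, -297.6, 54.4]
tool_rot: [0.0, 0.799, 0.602, -0.0]
wrist_force: [-1.9, 1.0, -1.6]
gripper_width: 0.266
finger_force: 79.0
```

>>> play_rows([
  [0,0,1,0,0,0,0],
  [0,0,2,0,0,0,0],
  [0,0,3,0,0,0,0],
  [0,0,4,0,0,0,0],
  [0,0,5,0,0,0,0],
  [0,0,6,0,0,0,0],
  [0,0,7,0,0,0,0],
  [0,0,8,0,0,0,0],
])

```text
clock: 10.25
ee_pos: [517.2, -299.7, 54.4]
tool_rot: [0.0, 0.799, 0.602, -0.0]
wrist_force: [-2.0, -0.5, -2.1]
gripper_width: 0.273
finger_force: 79.0
```

Run:
```python
from h import *
from plant import cams,observe
a=cams.grab_frame("wrist")["frame"][:,:,::-1][0:330,200:640];cv2.imwrite("pics/c4.png",a)
for i in range(4):
  s=observe();print(s["wrist_force"].round(2),s["torque"].round(3),s["ee_pos"].round(2));cams.grab_frame("top")
```

```text
[-0.83  0.5  -1.49] [ 0.09   0.192 -0.017] [ 517.43 -299.79   54.46]
[-1.21  0.53 -1.81] [0.078 0.203 0.067] [ 517.43 -299.8    54.44]
[-0.67 -0.08 -1.7 ] [ 0.064  0.123 -0.004] [ 517.43 -299.78   54.45]
[-0.74  0.15 -1.05] [ 0.094  0.156 -0.004] [ 517.4  -299.78   54.43]
```

View pics/c4.png

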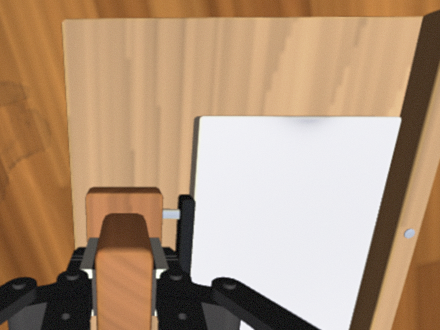

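The slab's far-left corner is at crop (400,118), next to the far rim's dark inner face, so only a few mm remain. I'll go finer from here.

>>> play_rows([
  [0,0,0.5,0,0,0,0],
  [0,0,1,0,0,0,0],
  [0,0,1.5,0,0,0,0],
  [0,0,2,0,0,0,0],
  [0,0,2.5,0,0,0,0],
  [0,0,3,0,0,0,0],
  [0,0,3.5,0,0,0,0],
  [0,0,4,0,0,0,0],
])

```text
clock: 11.5
ee_pos: [521.0, -300.8, 54.5]
tool_rot: [0.0, 0.799, 0.602, -0.0]
wrist_force: [-1.5, 0.6, -0.9]
gripper_width: 0.27
finger_force: 79.0
```

>>> play_rows([
  [0,0,0.5,0,0,0,0],
  [0,0,1,0,0,0,0],
  [0,0,1.5,0,0,0,0],
  [0,0,2,0,0,0,0],
  [0,0,2.5,0,0,0,0],
  [0,0,3,0,0,0,0],
])

```text
clock: 12.25
ee_pos: [523.9, -301.6, 54.4]
tool_rot: [0.0, 0.799, 0.602, -0.0]
wrist_force: [-1.8, 0.0, -1.3]
gripper_width: 0.272
finger_force: 79.0
```

Shift is about 51 and it is still sliding. I'll use smaller increments.

>>> play_rows([
  [0,0,0.3,0,0,0,0],
  [0,0,0.6,0,0,0,0],
  [0,0,0.9,0,0,0,0],
  [0,0,1.2,0,0,0,0],
  [0,0,1.5,0,0,0,0],
])

```text
clock: 12.88
ee_pos: [525.3, -302.1, 54.5]
tool_rot: [0.0, 0.799, 0.602, -0.0]
wrist_force: [-0.8, 0.6, -1.4]
gripper_width: 0.272
finger_force: 79.0
```

>>> play_rows([
  [0,0,0.3,0,0,0,0],
  [0,0,0.6,0,0,0,0],
  [0,0,0.9,0,0,0,0],
  [0,0,1.2,0,0,0,0],
])

```text
clock: 13.38
ee_pos: [526.5, -302.4, 54.5]
tool_rot: [0.0, 0.799, 0.601, -0.0]
wrist_force: [-2.7, 0.4, -1.6]
gripper_width: 0.268
finger_force: 79.0
```

>>> play_rows([
  [0,0,0.3,0,0,0,0],
  [0,0,0.6,0,0,0,0],
  [0,0,0.9,0,0,0,0],
  [0,0,0.9,0,0,0,0],
])

```text
clock: 13.88
ee_pos: [527.4, -302.7, 54.5]
tool_rot: [0.0, 0.799, 0.601, 0.0]
wrist_force: [-2.0, 1.0, -2.4]
gripper_width: 0.27
finger_force: 79.0
```

>>> play_rows([
  [0,0,0.3,0,0,0,0],
  [0,0,0.6,0,0,0,0],
  [0,0,0.6,0,0,0,0],
])

```text
clock: 14.25
ee_pos: [527.8, -302.8, 54.4]
tool_rot: [-0.0, 0.799, 0.602, -0.0]
wrist_force: [-2.4, 1.1, -0.6]
gripper_width: 0.268
finger_force: 79.0
```

>>> play_rows([
  [0,0,0.3,0,0,0,0],
  [0,0,0.6,0,0,0,0],
  [0,0,0.6,0,0,0,0],
])

```text
clock: 14.62
ee_pos: [527.9, -302.8, 54.4]
tool_rot: [-0.0, 0.799, 0.602, -0.0]
wrist_force: [-3.9, 0.6, -0.1]
gripper_width: 0.271
finger_force: 79.1
```

>>> play_rows([
  [0,0,0.3,0,0,0,0],
  [0,0,0.6,0,0,0,0],
  [0,0,0.6,0,0,0,0],
])

```text
clock: 15.0
ee_pos: [528.0, -302.8, 54.3]
tool_rot: [-0.001, 0.799, 0.602, -0.001]
wrist_force: [-5.7, 0.4, 0.9]
gripper_width: 0.27
finger_force: 79.4
```

Run:
```python
from h import *
from plant import cams,observe
F=[]
for i in range(4):
  s=observe();F.append(np.r_[s["wrist_force"],s["torque"]]);cams.grab_frame("top")
print(np.mean(F,0).round(2),s["ee_pos"].round(2),(s["ee_pos"][:2]-[475.3,-284.5])@[.9616,-.2744])
```

```text
[-5.55  0.8   1.1   0.14  0.98 -0.03] [ 528.03 -302.79   54.31] 55.72730304830388
```

The slab is bearing on the rim at 5.6 N, with stiffness about 3 N/mm. I'll go to about 8 N, hold, then let off.

>>> play_rows([
  [0,0,0.4,0,0,0,0],
  [0,0,0.8,0,0,0,0],
  [0,0,0.8,0,0,0,0],
  [0,0,0.8,0,0,0,0],
])

```text
clock: 15.7
ee_pos: [528.1, -302.8, 54.2]
tool_rot: [-0.002, 0.799, 0.602, -0.001]
wrist_force: [-6.1, 1.1, 1.9]
gripper_width: 0.273
finger_force: 79.5
```

Run:
```python
from h import *
from plant import cams,observe
F=[]
for i in range(4):
  s=observe();F.append(np.r_[s["wrist_force"],s["torque"]]);g=cams.grab_frame("wrist")
print(np.mean(F,0).round(2),s["ee_pos"].round(2),(s["ee_pos"][:2]-[475.3,-284.5])@[.9616,-.2744])
cv2.imwrite("pics/w5.png",g["frame"][:,:,::-1])
```

```text
[-6.2   0.75  1.81  0.15  1.16 -0.03] [ 528.11 -302.79   54.16] 55.79824359543964
```

View pics/w5.png

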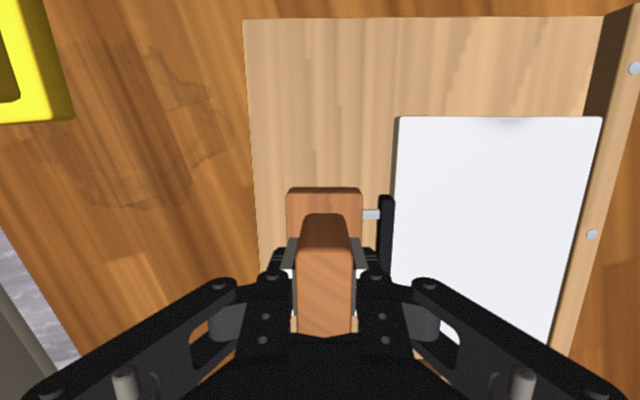

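>>> play_rows([
  [0,0,0.4,0,0,0,0],
  [0,0,0.8,0,0,0,0],
  [0,0,1.0,0,0,0,0],
  [0,0,1.0,0,0,0,0],
])

```text
clock: 16.4
ee_pos: [528.2, -302.8, 54.1]
tool_rot: [-0.002, 0.799, 0.602, -0.002]
wrist_force: [-8.7, 0.5, 2.4]
gripper_width: 0.271
finger_force: 79.6
```

Run:
```python
from h import *
from plant import cams,observe
F=[]
for i in range(4):
  s=observe();F.append(np.r_[s["wrist_force"],s["torque"]]);g=cams.grab_frame("top")
print(np.mean(F,0).round(2),s["ee_pos"].round(2),s["tool_rot"],(s["ee_pos"][:2]-[475.3,-284.5])@[.9616,-.2744])
```

```text
[-8.42  0.88  2.06  0.17  1.44 -0.04] [ 528.2  -302.83   54.09] [-0.00232083  0.79869972  0.60172324 -0.0015824 ] 55.893731603693205
```

8.4 N, well held. I'll let off, back away, and work out the side pose.

>>> play_rows([
  [0,0,-1,0,0,0,0],
  [0,0,-3,0,0,0,0],
  [0,0,-6,0,0,0,0],
  [0,0,-12,0,0,0,0],
  [0,0,-18,0,0,0,0],
  [0,0,-20,-20,0,0,0],
  [0,0,-20,-60,0,0,0],
  [0,0,-20,-100,0,0,0],
])

```text
clock: 17.6
ee_pos: [511.3, -297.9, 155.4]
tool_rot: [-0.0, 0.799, 0.601, 0.0]
wrist_force: [-0.3, -1.0, -1.5]
gripper_width: 0.271
finger_force: 78.9
```

Run:
```python
from h import *
from plant import cams,observe
s=observe();g=cams.grab_frame("wrist");T=toolT(s);T[:3,3]=[528.1,-302.8,54.2]
O=np.array([587.9,-315.9]);ex=np.array([.9616,-.2744]);ey=-np.array([ex[1],-ex[0]])
sl=px2w(g,[(399,117),(601,117)],28,T)[:,:2]-O
print("slab left corners in board",(sl@ex).round(1),(sl@ey).round(1))
t=cams.grab_frame("top");m=px2w(t,[(311,170),(311,150)],[0,94])[:,:2]-O;print("mug",m@ex,m@ey)
X=O+36*ex+129*ey;print(s["clock"],s["wrist_force"]);goto(s,[*X,155],-1.849)
```

```text
slab left corners in board [-19.7  89.6] [68.  67.9]
mug [143.73312837 153.32623561] [221.88868076 217.17447765]
17.6 [-0.3360605  -0.98912789 -1.54759903]
pos [ 511.3 -297.9  155.4] yaw -0.28 shift [133.  114.3   0.4] wz 1.569
```

>>> play_rows([
  [0,20,15,0,0,0,0.18],
  [0,40,35,0,0,0,0.36],
  [0,60,55,0,0,0,0.54],
  [0,80,75,0,0,0,0.72],
  [0,100,90,0,0,0,0.9],
  [0,120,105,0,0,0,1.08],
  [0,133,114,0,0,0,1.26],
  [0,133,114,0,0,0,1.44],
])

```text
clock: 18.7
ee_pos: [658.2, -200.4, 152.6]
tool_rot: [-0.001, 0.997, -0.077, -0.001]
wrist_force: [0.3, -0.1, -1.0]
gripper_width: 0.272
finger_force: 79.1
```

>>> play_rows([
  [0,0,0,0,0,0,0.129],
  [0,0,0,0,0,0,0.129],
  [0,0,0,0,0,0,0.129],
  [0,0,0,0,0,0,0.129],
])

```text
clock: 19.2
ee_pos: [657.7, -201.8, 154.2]
tool_rot: [-0.0, 0.99, -0.138, -0.0]
wrist_force: [-0.3, -0.0, -2.7]
gripper_width: 0.27
finger_force: 79.1
```

Run:
```python
from h import *
from plant import cams,observe
s=observe();print(s["wrist_force"].round(2),s["qpos"].round(2))
O=np.array([587.9,-315.9]);ex=np.array([.9616,-.2744]);ey=-np.array([ex[1],-ex[0]])
print((s["ee_pos"][:2]-O)@ex,(s["ee_pos"][:2]-O)@ey)
goto(s,[*(O+36*ex+129*ey),54.8],-1.849)
g=cams.grab_frame("wrist")
a=g["frame"][:,:,::-1];b=cv2.resize(cams.grab_frame("scene")["frame"][:,:,::-1][110:260,270:440],None,fx=2,fy=2)
c=np.zeros((400,790,3),np.uint8);c[:,:450]=a[:,190:];c[:300,450:]=b;cv2.imwrite("pics/w6.png",c)
```

```text
[-0.26 -0.03 -2.66] [-0.4   0.5   1.37 -0.    1.28  1.45]
35.82868842471327 128.89298903550963
pos [ 657.7 -201.8  154.2] yaw -1.848 shift [ 0.2 -0.1 99.4] wz 0.001
```

View pics/w6.png

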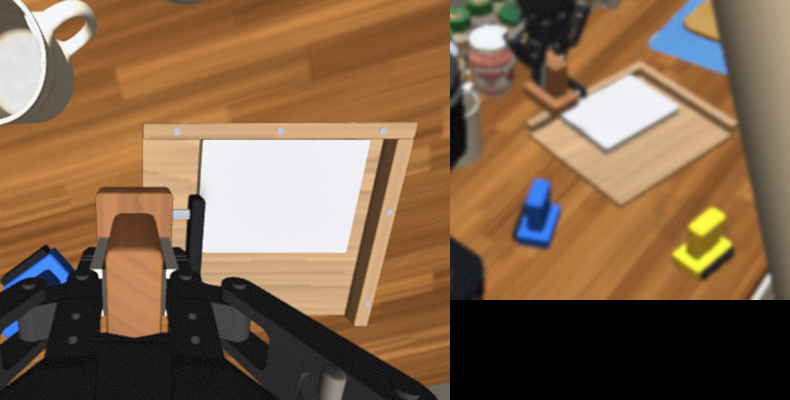

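The slab is flush on the far rim, the nose bar (crop u≈197) stands left of it, and the mug is clear. I'll lower and push sideways.

>>> play_rows([
  [0,0,0,50,0,0,0],
  [0,0,0,90,0,0,0],
  [0,0,0,99,0,0,0],
  [0,0,2,99,0,0,0],
  [0,0,4,99,0,0,0],
  [0,0,6,99,0,0,0],
  [0,0,8,99,0,0,0],
  [0,0,10,99,0,0,0],
])

```text
clock: 20.3
ee_pos: [655.2, -211.6, 55.9]
tool_rot: [0.0, 0.99, -0.139, 0.0]
wrist_force: [1.5, -0.0, -2.1]
gripper_width: 0.271
finger_force: 79.1
```

>>> play_rows([
  [0,0,1,0,0,0,0],
  [0,0,2,0,0,0,0],
  [0,0,3,0,0,0,0],
  [0,0,4,0,0,0,0],
  [0,0,5,0,0,0,0],
  [0,0,6,0,0,0,0],
  [0,0,7,0,0,0,0],
  [0,0,8,0,0,0,0],
])

```text
clock: 21.3
ee_pos: [652.9, -219.1, 55.5]
tool_rot: [0.0, 0.99, -0.139, 0.0]
wrist_force: [0.4, -0.6, -1.6]
gripper_width: 0.272
finger_force: 79.2
```

>>> play_rows([
  [0,0,1,0,0,0,0],
  [0,0,2,0,0,0,0],
  [0,0.1,3,0,0,0,0],
  [0,0.1,4,0,0,0,0],
  [0,0.2,5,0,0,0,0],
  [0,0.2,6,0,0,0,0],
  [0,0.3,7,0,0,0,0],
  [0,0.3,8,0,0,0,0],
])

```text
clock: 22.3
ee_pos: [650.9, -226.7, 55.4]
tool_rot: [-0.0, 0.99, -0.139, -0.0]
wrist_force: [0.7, 2.7, -1.8]
gripper_width: 0.274
finger_force: 79.2
```

>>> play_rows([
  [0,0,1,0,0,0,0],
  [0,0,2,0,0,0,0],
  [0,0.1,3,0,0,0,0],
  [0,0.1,4,0,0,0,0],
  [0,0.2,5,0,0,0,0],
  [0,0.2,6,0,0,0,0],
  [0,0.2,7,0,0,0,0],
  [0,0.2,8,0,0,0,0],
])

```text
clock: 23.3
ee_pos: [649.0, -234.8, 55.4]
tool_rot: [0.0, 0.99, -0.139, 0.0]
wrist_force: [0.6, 0.7, -3.5]
gripper_width: 0.271
finger_force: 79.1
```

>>> play_rows([
  [0,0,0.7,0,0,0,0],
  [0,0,1.4,0,0,0,0],
  [0,0,2.1,0,0,0,0],
  [0,0,2.8,0,0,0,0],
  [0,0,3.5,0,0,0,0],
  [0,0,4.2,0,0,0,0],
  [0,0,5,0,0,0,0],
])

```text
clock: 24.18
ee_pos: [647.8, -239.6, 55.5]
tool_rot: [0.0, 0.99, -0.139, 0.0]
wrist_force: [-0.1, 0.9, -2.3]
gripper_width: 0.274
finger_force: 79.1
```

>>> play_rows([
  [0,0,0.3,0,0,0,0],
  [0,0,0.6,0,0,0,0],
  [0,0,0.9,0,0,0,0],
  [0,0,1.2,0,0,0,0],
  [0,0,1.5,0,0,0,0],
])

```text
clock: 24.8
ee_pos: [647.3, -240.8, 55.5]
tool_rot: [0.0, 0.99, -0.139, 0.0]
wrist_force: [0.0, 0.9, -2.0]
gripper_width: 0.27
finger_force: 79.1
```

>>> play_rows([
  [0,0,0.3,0,0,0,0],
  [0,0,0.6,0,0,0,0],
  [0,0,0.9,0,0,0,0],
  [0,0,1.2,0,0,0,0],
])

```text
clock: 25.3
ee_pos: [646.9, -242.0, 55.5]
tool_rot: [0.0, 0.99, -0.139, 0.0]
wrist_force: [0.9, 0.9, -2.0]
gripper_width: 0.267
finger_force: 79.1
```

Travel is about 41.7.

>>> play_rows([
  [0,0,0.3,0,0,0,0],
  [0,0,0.6,0,0,0,0],
  [0,0,0.9,0,0,0,0],
  [0,0,0.9,0,0,0,0],
])

```text
clock: 25.8
ee_pos: [646.7, -242.9, 55.5]
tool_rot: [0.0, 0.99, -0.139, 0.0]
wrist_force: [-0.3, 1.3, -1.3]
gripper_width: 0.27
finger_force: 79.1
```

>>> play_rows([
  [0,0,0.3,0,0,0,0],
  [0,0,0.6,0,0,0,0],
  [0,0,0.9,0,0,0,0],
  [0,0,0.9,0,0,0,0],
])

```text
clock: 26.3
ee_pos: [646.5, -243.6, 55.5]
tool_rot: [-0.0, 0.99, -0.139, 0.0]
wrist_force: [0.2, 1.7, -1.4]
gripper_width: 0.269
finger_force: 79.2
```

>>> play_rows([
  [0,0,0.3,0,0,0,0],
  [0,0,0.6,0,0,0,0],
  [0,0,0.9,0,0,0,0],
  [0,0,0.9,0,0,0,0],
])

```text
clock: 26.8
ee_pos: [646.4, -243.7, 55.5]
tool_rot: [-0.001, 0.99, -0.139, 0.0]
wrist_force: [1.7, 5.0, 0.1]
gripper_width: 0.272
finger_force: 79.3
```

>>> play_rows([
  [0,0,0.3,0,0,0,0],
  [0,0,0.6,0,0,0,0],
  [0,0,0.6,0,0,0,0],
])

```text
clock: 27.18
ee_pos: [646.3, -243.8, 55.6]
tool_rot: [-0.001, 0.99, -0.139, 0.0]
wrist_force: [2.1, 6.2, -0.2]
gripper_width: 0.272
finger_force: 79.4
```

>>> play_rows([
  [0,0,0.3,0,0,0,0],
  [0,0,0.6,0,0,0,0],
  [0,0,0.6,0,0,0,0],
])

```text
clock: 27.55
ee_pos: [646.2, -243.8, 55.6]
tool_rot: [-0.002, 0.99, -0.139, 0.0]
wrist_force: [3.1, 6.4, -0.3]
gripper_width: 0.275
finger_force: 79.4
```

Run:
```python
from h import *
from plant import cams,observe
F=[]
for i in range(4):
  s=observe();F.append(s["wrist_force"]);g=cams.grab_frame("wrist")
f=np.mean(F,0);y=-1.849;print(f.round(2),"push",-(f[:2]@[np.cos(y),np.sin(y)]),s["ee_pos"].round(2))
```

```text
[ 2.03  6.76 -0.01] push 7.060638597659779 [ 646.18 -243.8    55.53]
```

>>> play_rows([
  [0,0,0.3,0,0,0,0],
  [0,0,0.5,0,0,0,0],
  [0,0,0.5,0,0,0,0],
  [0,0,0.5,0,0,0,0],
])

```text
clock: 28.25
ee_pos: [646.1, -243.8, 55.6]
tool_rot: [-0.002, 0.99, -0.139, 0.0]
wrist_force: [1.8, 7.7, -0.4]
gripper_width: 0.272
finger_force: 79.5
```

>>> play_rows([
  [0,0,-1,0,0,0,0],
  [0,0,-2,0,0,0,0],
  [0,0,-4,0,0,0,0],
  [0,0,-8,0,0,0,0],
  [0,0,-16,0,0,0,0],
  [0,0,-20,-20,0,0,0],
  [0,0,-20,-60,0,0,0],
  [0,0,-20,-100,0,0,0],
])

```text
clock: 29.25
ee_pos: [651.1, -226.7, 156.1]
tool_rot: [0.0, 0.99, -0.138, -0.0]
wrist_force: [1.7, -0.8, -2.6]
gripper_width: 0.273
finger_force: 79.1
```

Run:
```python
from h import *
from plant import cams,observe
s=observe();print(s["clock"],s["wrist_force"].round(2))
a=cams.grab_frame("wrist")["frame"][:,:,::-1]
b=cams.grab_frame("scene")["frame"][:,:,::-1][130:270,290:430]
c=np.zeros((400,790,3),np.uint8);c[:,:450]=a[:,190:];c[:340,450:]=cv2.resize(b,(340,340));cv2.imwrite("pics/w7.png",c)
np.save("w7.npy",toolT(s))
goto(s,[450,-50,155],0.118)
```

```text
29.25 [ 1.69 -0.82 -2.59]
pos [ 651.1 -226.7  156.1] yaw -1.849 shift [-241.8 -114.8    1.2] wz -1.967
```

View pics/w7.png

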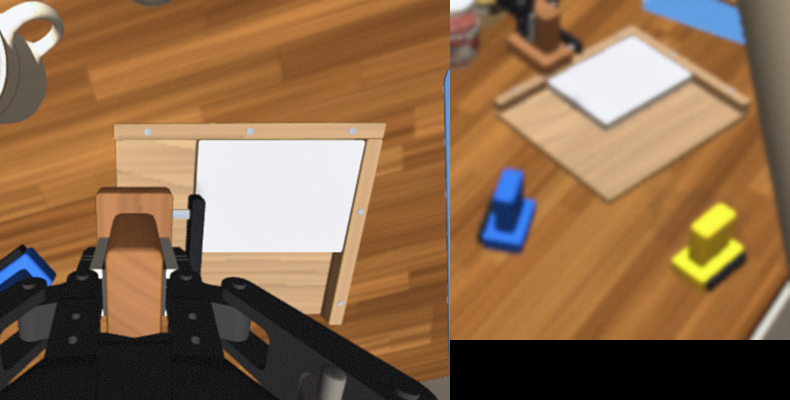

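The slab is flush on both rims with no dark gap at either. I'll return the block to its original bare spot.

>>> play_rows([
  [0,-35,-15,0,0,0,-0.18],
  [0,-75,-35,0,0,0,-0.36],
  [0,-115,-55,0,0,0,-0.54],
  [0,-155,-75,0,0,0,-0.72],
  [0,-195,-95,0,0,0,-0.9],
  [0,-230,-110,0,0,0,-1.08],
  [0,-242,-115,0,0,0,-1.26],
  [0,-242,-115,0,0,0,-1.44],
])

```text
clock: 30.35
ee_pos: [448.0, -48.8, 154.6]
tool_rot: [-0.001, 0.834, 0.552, -0.001]
wrist_force: [-0.3, 0.1, -1.9]
gripper_width: 0.272
finger_force: 79.2
```

>>> play_rows([
  [0,0,0,0,0,0,-0.18],
  [0,0,0,0,0,0,-0.36],
  [0,0,0,0,0,0,-0.52],
  [0,0,0,0,0,0,-0.52],
  [0,0,0,0,0,0,-0.52],
  [0,0,0,0,0,0,-0.52],
])

```text
clock: 31.1
ee_pos: [449.9, -49.9, 155.2]
tool_rot: [-0.0, 0.667, 0.745, -0.0]
wrist_force: [0.1, 0.5, -2.0]
gripper_width: 0.266
finger_force: 79.2
```

Run:
```python
from h import *
from plant import cams,observe
s=observe();print(s["clock"],s["wrist_force"].round(2));goto(s,[450,-50,40.3],0.118)
```

```text
31.1 [ 0.07  0.49 -1.96]
pos [449.9 -49.9 155.2] yaw 0.11 shift [-1.000e-01  1.000e-01  1.149e+02] wz -0.008
```

>>> play_rows([
  [0,0,0,50,0,0,0],
  [0,0,0,90,0,0,0],
  [0,0,0,105,0,0,0],
  [0,0,0,110,0,0,0],
  [0,0,0,112,0,0,0],
  [0,0,0,113,0,0,0],
  [0,0,0,114,0,0,0],
  [0,0,0,114,0,0,0],
])

```text
clock: 32.1
ee_pos: [450.3, -50.0, 41.8]
tool_rot: [0.0, 0.667, 0.745, 0.0]
wrist_force: [-0.4, -0.9, -3.1]
gripper_width: 0.27
finger_force: 79.0
```

>>> play_rows([
  [0,0,0,0.5,0,0,0],
  [0,0,0,1,0,0,0],
  [0,0,0,1,0,0,0],
])

```text
clock: 32.48
ee_pos: [450.1, -49.9, 40.4]
tool_rot: [0.0, 0.667, 0.745, -0.0]
wrist_force: [-0.3, -0.0, -1.9]
gripper_width: 0.267
finger_force: 79.0
```

>>> play_rows([
  [0,0,0,0.5,0,0,0],
  [0,0,0,1,0,0,0],
  [0,0,0,1,0,0,0],
  [0,0,0,1,0,0,0],
])

```text
clock: 32.98
ee_pos: [450.2, -50.0, 39.6]
tool_rot: [0.0, 0.667, 0.745, -0.0]
wrist_force: [-0.5, -0.0, 2.6]
gripper_width: 0.269
finger_force: 79.9
```

>>> play_rows([
  [0.8,0,0,0,0,0,0],
  [0.8,0,0,0,0,0,0],
  [0.8,0,0,0,0,0,0],
  [0.8,0,0,0,0,0,0],
  [0.8,0,0,0,0,0,0],
  [0.8,0,0,0,0,0,0],
])

```text
clock: 33.72
ee_pos: [450.1, -50.0, 39.4]
tool_rot: [0.0, 0.667, 0.745, -0.0]
wrist_force: [-0.1, 0.9, -0.2]
gripper_width: 0.798
finger_force: 0.0
```

>>> play_rows([
  [0.8,0,0,-10,0,0,0],
  [0.8,0,0,-30,0,0,0],
  [0.8,0,0,-70,0,0,0],
  [0.8,0,0,-120,0,0,0],
  [0.8,0,0,-150,0,0,0],
  [0.8,0,0,-150,0,0,0],
  [0.8,0,0,-150,0,0,0],
])

```text
clock: 34.6
ee_pos: [449.3, -49.7, 188.9]
tool_rot: [-0.0, 0.667, 0.745, -0.0]
wrist_force: [-0.5, -0.2, 0.6]
gripper_width: 0.802
finger_force: 0.0
```

Run:
```python
from h import *
from plant import cams,observe
s=observe();T=toolT(s);print(s["clock"],s["wrist_force"].round(2),s["ee_pos"],s["gripper_width"])
g=cams.grab_frame("wrist");h=cv2.cvtColor(g["frame"],cv2.COLOR_RGB2HSV).astype(int)
# upright check: pale-brown block against first wrist view (same pose, same appearance)
a=cv2.imread("pics/w1.png");b=g["frame"][:,:,::-1].copy()
r=cv2.matchTemplate(b[100:280,260:420],a[145:225,300:370],cv2.TM_CCOEFF_NORMED);_,v,_,l=cv2.minMaxLoc(r);print("match",v,np.array(l)+[260,100],"was [300 145]")
```

```text
34.6 [-0.49 -0.23  0.58] [449.31376924 -49.74975118 188.93100354] 0.8023415943805221
match 0.95182865858078 [297 153] was [300 145]
```

The block stands upright: it matches the first close view at 0.95, shifted by about 8 px. Nothing is being touched, so I'm handing in.

```bash
python3 -c "
from plant import env
print(env.close_job())"
```

```text
the job is handed in; nothing more can be done
None
```

The slab looks tight in the corner, pushed to about 8.4 N on the far rim and 8 N on the right-hand rim. The block is back upright at its starting spot, released, and the job was handed in at about 35 s; the hand-in gave no verdict.

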